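# Function-test the bench emergency stop and reset it

### The job

Test the bench's emergency stop: push the red mushroom button on the yellow box straight down until it latches, and let go of it so that it is seen to stay down by itself. Then unlatch it by twisting it clockwise (seen from above), with the fingertips pushing sideways against one of its two wings and never gripping or pinching it, until it springs back up. Last, press the blue reset button on the grey box fully in and let it come back; leave the other things on the bench where they are.

Things in the scene. Friction and masses are not known exactly. Their poses are not given: they have to be found in the camera images.
- stop_box: Yellow stop station fixed to the worktop, 100 x 100 mm and 50 mm high, with a black foot. Origin: centre of its underside; z up. A black collar, 40 mm across and 6 mm high, stands on its top round the button's stem.
- stop_top (a point): Centre of the top of the red mushroom head, on its axis; 88 mm above the worktop when up, about 80.5 mm latched. The head is round, 48 mm across, 20 mm high and slightly domed, with two opposite wings and two white arrows that show the clockwise turn. This frame turns with the head: x points along wing a, z up.
- stop_wing_a (a point): Centre of wing a: 35 mm from the head's axis along its +x, 8 mm above its underside. Each wing reaches out to 44 mm from the axis, is 12 mm wide, 16 mm high, top 4 mm below the dome's top; free gap below it to the yellow box: 18 mm up, about 10 mm latched. To turn clockwise, push wing a on its +y flank (6 mm from this point) towards the head's -y.
- stop_wing_b (a point): Centre of wing b, the same on the opposite side: 35 mm from the axis along the head's -x, 8 mm above its underside. To turn clockwise, push it on its -y flank (6 mm from this point) towards the head's +y.
- stop_half_a: The +y half of the red head (in the frame of point stop_top), with the +y flanks of both wings; turns with the head. Origin on the axis at the head's underside. Touching both halves while twisting counts as gripping.
- stop_half_b: The -y half of the red head, with the -y flanks of both wings.
- stop_press (a joint): How far the button is pushed down, m: 0 up, about 0.0075 when latched, 0.010 at the bottom stop. It latches with a snap once pushed past 0.008; push it nearly to the bottom. The spring and catch resist with 3 N at first and up to about 10 N.
- stop_twist (a joint): How far the head is turned clockwise seen from above, rad: 0 at rest, 1.0 at its stop. A light spring (under 0.1 N m) turns it back to 0 when let go. When latched, turning past about 0.5 frees the catch and the button springs up by itself.
- reset_box: Grey reset station fixed to the worktop, 70 x 70 mm and 50 mm high, with a round blue push button in a low steel ring (44 mm across, 4 mm high) on its top. Origin: centre of its underside. It may stand left or right of the stop station.
- reset_top (a point): Centre of the top of the blue button (34 mm across), 64 mm above the worktop when out.
- reset_press (a joint): How far the blue button is pushed in, m: 0 out, 0.005 at its stop; a spring of 1.5 N rising to 4.5 N pushes it back out.
- tape_roll: Roll of cream masking tape lying flat, 72 mm across, 20 mm high; loose, to be left alone. Origin: centre of its underside.
- petri_dish: Clear petri dish, 64 mm across, 15 mm high; loose, to be left alone. Origin: centre of its underside.
- slide_box: Ochre slide box, 89 x 150 x 35 mm; loose, to be left alone. Origin: centre of its underside.
- tube_left: Red-capped sample tube lying down, 88 mm long; loose, to be left alone. Origin: centre of its underside.
- pen_blue: Blue pen, 142 mm long; loose, to be left alone. Origin: centre of its underside.
- calculator: Dark pocket calculator, 128 x 78 x 16 mm; loose, to be left alone. Origin: centre of its underside.
- reagent_4: Small white-labelled reagent bottle with a dark cap, 38 mm across, 93 mm high; loose, to be left alone. Origin: centre of its underside.
There are look-alikes about, which are no part of the job. What is shaped like the reset_box but turquoise is not meant.

How it is judged:
By the outcome, as a careful person would: the job done as asked, in the order asked, and still so for the second after the job is handed in, with the robot touching nothing.
It also fails if it takes over 51 s, if anything falls off the work surface, if the arm or the gripper's body presses on something with over 40 N, if the wrist force passes 120 N, or if a joint passes its speed limit or range.

### The arm

A 7-joint arm with a two-finger parallel gripper is mounted at the origin on a cart in front of the work surface, level with it; the furniture and walls round the work are solid. World frame = base frame: x ahead of the robot, y to its left, z up, the work surface at z = 0. Lengths are in m, angles in rad, forces in N, time in s.
With the tool pointing down it reaches from about 0.425 to 0.875 m from the base axis. Payload 8.4 kg.
Tool frame: the origin (TCP) lies between the finger pads; the fingertips stand 25 mm ahead of it and the grasp point (between the pads) lies 6 mm ahead of it; x points along the fingers, y is the direction in which the jaws open and shut, and the axes are right-handed (so a half turn about x gives the same grasp; the last joint's range is limited). The gripper opens to 85 mm and grips with 20 to 120 N. Pads are 22 mm wide; open, the fingers measure 114 mm over their backs; the gripper's body (76 mm by 85 mm) begins 54 mm behind the grasp point. The pads swing forward as they close: fully open they stand 13 mm farther back than shut.
Start: joints at [-1.386, 0.333, 0.04, 1.465, -0.013, 1.343, -0.059], TCP at [0.182, 0.624, 0.227] pointing down, gripper open.
Joint ranges: [-2.58, 2.58], [-0.38, 2.09], [-1.3, 1.39], [0.25, 2.4], [-1.5, 4.64], [0.08, 2.09], [-2.65, 2.65]. Speed limits (rad/s): [2.22, 2.22, 2.79, 2.79, 3.14, 3.14, 3.14].

### API

Orientations are given as a unit quaternion [w, x, y, z].
In Python, from bench import read_state, get_image, camera_model, job_done gives the robot as it stands. The module is installed in compiled form; this text tells all that it offers.
- The arm moves only by the shell command python3 -m handwheel 'ROWS'. ROWS is JSON, a list of rows, each a list of 7 numbers: the turn, a rotation vector about the tool's x, y, z in degrees, then the shift along the tool's x, y, z in m, then the gripper's target within -1 to 1 (fully open at 1, half-way at 0, shut at -1). In form: [[ax, ay, az, tx, ty, tz, claw], ...]. A call has 1 to 20 rows; each row shifts and turns the commanded pose from where the row before left it, along the tool's axes as they then stand; what a row does not reach is not made up. A row lasts 1/12 s, in which the tool goes at most 41.7 mm and 7.16 degrees, less where a joint would pass 70% of its speed; a pose out of reach is approached as far as the arm can. A call is refused whole if a number of a shift passes 0.0417 or a number of a turn 7.16, either way. A call with a gripper value outside its range is refused whole. The fingers move at their own pace and stop on an object; the grip force is fixed at half the most. Time passes only in rows, so rows that do not move let the fingers close. It gives the time, the measured TCP pose, the force and the opening at its end, in the units of the state.
- read_state(): the state, without advancing time (a new reading comes with each control period).
- get_image(name): name is "side" or "top"; returns the picture (384x512x3 uint8, blue, green, red); there is no depth.
- camera_model(name): a dict with "mtx" (3x3 intrinsics, pixels), "rvec" (rotation vector, rad) and "tvec" (3), from world to camera coordinates, as OpenCV has them. Camera axes: x right, y down, z forward; pixel columns grow to the right and rows downward; lengths in m; the calibration is good to about 2 mm. A picture is of the moment at which its call begins. camera_model takes no time and is no camera call.
- job_done(): hands the job in, once; it reports no verdict.
The state is a dict: "t": time; "q": joint angles; "joint_velocities": joint speeds; "effort": joint torques, N m; "ee_pos": TCP position; "eef_rot": TCP orientation; "force": force on the tool from outside, world axes, zero at the start; "moment": the same for the moment, N m; "opening": finger opening in m.
Only numpy, scipy, OpenCV 4.12 (cv2) and the standard library are available. Lean on these libraries where they do the work, as an engineer would, in place of code of your own. Each camera call takes 0.05 s, during which the arm holds its last target. There are 200 camera calls.

## Working session

There is one attempt and no reset: what is moved stays moved. The work goes in short steps, Python scripts to look and compute and a shell command to move; the robot and the scene stay as the last step left them, time stands still between calls to the robot, and variables do not carry over. Pictures are saved under pics/ and viewed, about 8 in all and at most 12, crops included, and the job is handed in when it is done.

```bash
mkdir -p pics
python3 - <<'E'
from bench import *
import cv2
for n in("top","side"): cv2.imwrite(f"pics/{n}0.png",get_image(n))
s=read_state()
for k in("t","q","ee_pos","eef_rot","force","opening"):print(k,s[k])
for n in("top","side"):print(camera_model(n))
E
```

```text
t 0.1
q [-1.38623586  0.33384202  0.03987161  1.46618185 -0.01338064  1.34331918
 -0.05848023]
ee_pos [0.18189042 0.62358874 0.22620954]
eef_rot [ 0.699969    0.09946074  0.70003499 -0.10050854]
force [-0.39277877  0.58819997  0.25070039]
opening 0.0856281395443349
{'mtx': array([[404.40317129,   0.        , 251.955     ],
       [  0.        , 404.40317129, 197.81946228],
       [  0.        ,   0.        ,   1.        ]]), 'rvec': array([ 2.1407569 , -2.17379718,  0.15967567]), 'tvec': array([0.27204524, 0.58212121, 1.0428001 ])}
{'mtx': array([[478.28031827,   0.        , 253.89426769],
       [  0.        , 478.28031827, 187.50713129],
       [  0.        ,   0.        ,   1.        ]]), 'rvec': array([ 2.22053994, -0.37627536,  0.17159878]), 'tvec': array([-0.44538789,  0.33946738,  1.06443878])}
```

View pics/top0.png

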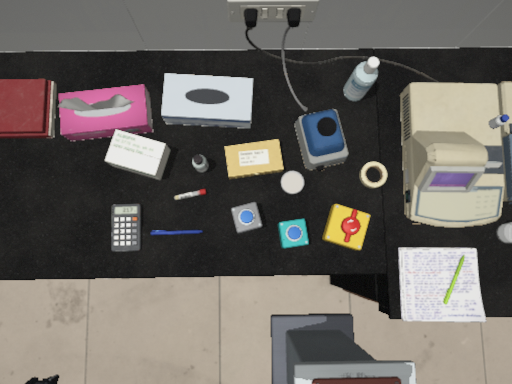

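View pics/side0.png

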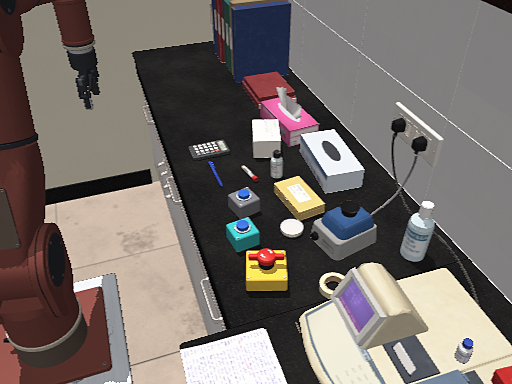

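Top view: the yellow stop box is at (348,227) with the red head at (351,226). There are two stations with blue buttons: grey at (247,217) and turquoise at (293,233). The grey one fits reset_box, so the turquoise one is the look-alike. Next I measure them and take an enlarged crop.

```bash
cat > h.py <<'E'
from bench import *
import cv2, numpy as np
def ray(n,uv):
    m=camera_model(n);R=cv2.Rodrigues(m["rvec"])[0];c=-R.T@m["tvec"]
    d=R.T@np.linalg.inv(m["mtx"])@np.array([uv[0],uv[1],1.]);return c,d/np.linalg.norm(d)
def onz(n,uv,z):
    c,d=ray(n,uv);return c+d*(z-c[2])/d[2]
def two(a,b):
    (c1,d1),(c2,d2)=ray("top",a),ray("side",b)
    s=np.linalg.lstsq(np.c_[d1,-d2],c2-c1,rcond=None)[0];p,q=c1+s[0]*d1,c2+s[1]*d2
    return (p+q)/2,np.linalg.norm(p-q)
def mask(im,lo,hi,box):
    h=cv2.cvtColor(im,cv2.COLOR_BGR2HSV)
    m=cv2.inRange(h,lo,hi)
    if lo[0]==0 and hi[0]<=8: m|=cv2.inRange(h,(172,lo[1],lo[2]),(180,255,255))
    k=np.zeros_like(m);x0,y0,x1,y1=box;k[y0:y1,x0:x1]=m[y0:y1,x0:x1];return k
RED=((0,130,60),(8,255,255));BLUE=((100,130,60),(125,255,255))
def cen(m):
    ys,xs=np.nonzero(m);return np.array([xs.mean(),ys.mean()]),len(xs)
def head(im,box=(322,200,378,255),z=.084):
    m=mask(im,*RED,box);ys,xs=np.nonzero(m)
    P=np.array([onz("top",(x,y),z)[:2] for x,y in zip(xs,ys)])
    c=P.mean(0);w,v=np.linalg.eigh(np.cov((P-c).T));d=v[:,1]
    pr=(P-c)@d
    return c,np.degrees(np.arctan2(d[1],d[0])),pr.min(),pr.max(),len(P)
E
python3 - <<'E'
from h import *
t=get_image("top");s=get_image("side")
print("head",head(t))
b=(230,203,265,233)
m=mask(t,*BLUE,b);u,n=cen(m);ms=mask(s,*BLUE,(228,185,260,206));us,ns=cen(ms)
print("reset",u,n,us,ns,onz("top",u,.064),two(u,us))
ur,_=cen(mask(t,*RED,(322,200,378,255)));usr,_=cen(mask(s,*RED,(240,240,295,275)))
print("head2",ur,usr,two(ur,usr))
y=mask(t,(20,130,80),(35,255,255),(315,195,380,260));c=max(cv2.findContours(y,0,2)[0],key=cv2.contourArea);r=cv2.minAreaRect(c);print(r,onz("top",r[0],.05))
a=cv2.resize(t[195:260,225:385],None,fx=5,fy=5,interpolation=cv2.INTER_CUBIC)
a2=cv2.resize(s[180:300,200:320],None,fx=2.2,fy=2.2,interpolation=cv2.INTER_CUBIC)
o=np.zeros((a.shape[0]+a2.shape[0],800,3),np.uint8);o[:a.shape[0]]=a;o[a.shape[0]:,:a2.shape[1]]=a2
cv2.imwrite("pics/c1.png",o);print(o.shape)
from scipy.spatial.transform import Rotation as R
q=read_state()["eef_rot"];print(R.from_quat(np.r_[q[1:],q[0]]).as_matrix().round(3))
E
```

```text
head (array([0.50589533, 0.01518157]), np.float64(158.7159597472824), np.float64(-0.0446432377828455), np.float64(0.04230046798840503), 283)
reset [246.37614679 216.3853211 ] 109 [243.23076923 193.57142857] 91 [0.53434735 0.27869194 0.064     ] (array([0.5351847 , 0.2786094 , 0.05886557]), np.float64(0.0007716489933443708))
head2 [350.23321555 225.30742049] [265.98011364 256.78409091] (array([0.50670981, 0.01288053, 0.07529416]), np.float64(0.0006291753338754462))
((346.1730041503906, 226.43783569335938), (41.319068908691406, 39.11342239379883), 17.10272979736328) [0.50520919 0.01730295 0.05      ]
(589, 800, 3)
[[-0.     0.28   0.96 ]
 [-0.001  0.96  -0.28 ]
 [-1.    -0.001  0.   ]]
```

View pics/c1.png

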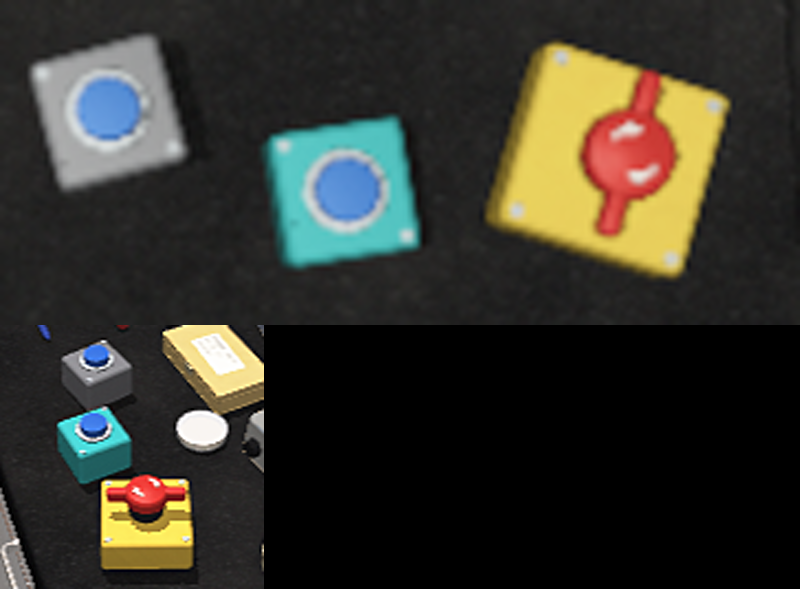

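Confirmed: grey is reset_box, at (0.534, 0.279). The stop head is at (0.506, 0.015), with its wings along -21°/159°, and the measured sizes fit (wing tips ±43 mm). Now I close the jaws and travel there.

```bash
python3 -m handwheel '[[0,0,0,0,-0.02,0.0195,-1],[0,0,0,0,-0.02,0.0195,-1],[0,0,0,0,-0.02,0.0195,-1],[0,0,0,0,-0.02,0.0195,-1],[0,0,0,0,-0.02,0.0195,-1],[0,0,0,0,-0.02,0.0195,-1],[0,0,0,0,-0.02,0.0195,-1],[0,0,0,0,-0.02,0.0195,-1],[0,0,0,0,-0.02,0.0195,-1],[0,0,0,0,-0.02,0.0195,-1],[0,0,0,0,-0.02,0.0195,-1],[0,0,0,0,-0.02,0.0195,-1],[0,0,0,0,-0.02,0.0195,-1],[0,0,0,0,-0.02,0.0195,-1],[0,0,0,0,-0.02,0.0195,-1],[0,0,0,0,-0.02,0.0195,-1],[0,0,0,0,-0.02,0.0195,-1],[0,0,0,0,-0.02,0.0195,-1],[0,0,0,0,-0.02,0.0195,-1],[0,0,0,0,-0.02,0.0195,-1]]'
cat >> h.py <<'E'
from scipy.spatial.transform import Rotation as Ro
def to(x,y,z,yaw=None):
    "shift in tool axes to a world point; heading of tool z"
    s=read_state();q=s["eef_rot"];M=Ro.from_quat(np.r_[q[1:],q[0]]).as_matrix()
    print("t",round(s["t"],2),"pos",np.round(s["ee_pos"],4),"head",np.degrees(np.arctan2(M[1,2],M[0,2])).round(2),"x",M[:,0].round(3),"F",np.round(s["force"],1))
    print("tool shift",(M.T@(np.array([x,y,z])-s["ee_pos"])).round(4))
E
python3 -c "
from h import *
to(.506,.015,.13)"
```

```text
t: 1.87
ee_pos: [0.4447, 0.1294, 0.2271]
eef_rot: [0.7, 0.1, 0.7, -0.1]
force: [0.7, 0.2, -0.5]
opening: 0.0001
t 1.87 pos [0.4447 0.1294 0.2271] head -16.27 x [ 0.  0. -1.] F [ 0.7  0.2 -0.5]
tool shift [ 0.0971 -0.0927  0.0908]
```

```bash
python3 -m handwheel '[[1,0,0,0,-0.0185,0.018,-1],[1,0,0,0,-0.0185,0.018,-1],[1,0,0,0,-0.0185,0.018,-1],[1,0,0,0,-0.0185,0.018,-1],[1,0,0,0,-0.0185,0.018,-1],[0,0,0,0.025,0,0,-1],[0,0,0,0.025,0,0,-1],[0,0,0,0.025,0,0,-1],[0,0,0,0.01,0,0,-1],[0,0,0,0,0,0,-1],[0,0,0,0,0,0,-1]]'
python3 -c "
from h import *
to(.506,.015,.104)
t=get_image('top');s=get_image('side')
a=cv2.resize(t[185:265,300:400],(480,384),interpolation=cv2.INTER_CUBIC)
b=cv2.resize(s[210:300,220:310],(320,320),interpolation=cv2.INTER_CUBIC)
o=np.zeros((384,800,3),np.uint8);o[:,:480]=a;o[:320,480:]=b
cv2.imwrite('pics/c2.png',o)"
```

```text
t: 2.78
ee_pos: [0.5009, 0.0147, 0.1425]
eef_rot: [0.695, 0.13, 0.695, -0.131]
force: [0.3, 0.1, 1.5]
opening: -0.0002
t 2.78 pos [0.5009 0.0147 0.1425] head -21.26 x [-0. -0. -1.] F [0.3 0.1 1.5]
tool shift [0.0385 0.0021 0.0047]
```

View pics/c2.png

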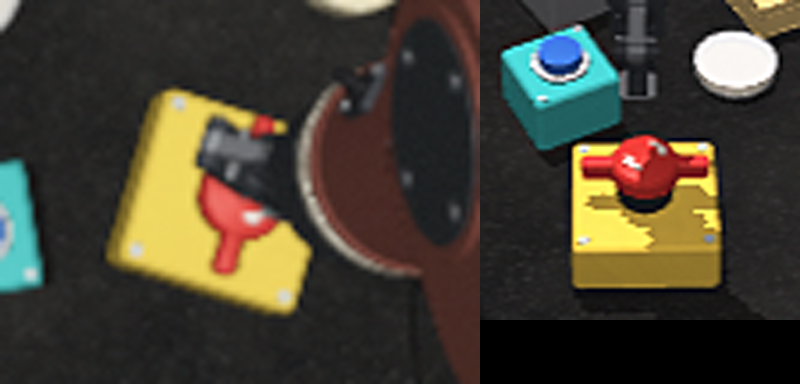

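The tips hang just above the head, about 5 mm short in x, which agrees with the state reading. I'll correct that and press.

```bash
python3 -m handwheel '[[0,0,0,0.01,0.002,0.005,-1],[0,0,0,0.01,0,0,-1],[0,0,0,0.005,0,0,-1],[0,0,0,0.003,0,0,-1],[0,0,0,0.002,0,0,-1],[0,0,0,0.002,0,0,-1],[0,0,0,0,0,0,-1]]'
python3 -m handwheel '[[0,0,0,0.002,0,0,-1],[0,0,0,0.002,0,0,-1],[0,0,0,0.002,0,0,-1],[0,0,0,0,0,0,-1]]'
```

```text
t: 3.47
ee_pos: [0.5061, 0.0148, 0.1099]
eef_rot: [0.695, 0.13, 0.695, -0.13]
force: [0.5, 0.4, -0.3]
opening: 0.0003
t: 3.8
ee_pos: [0.506, 0.0148, 0.1037]
eef_rot: [0.695, 0.13, 0.695, -0.131]
force: [1.0, -0.7, -0.4]
opening: 0.0002
```

```bash
python3 -m handwheel '[[0,0,0,0.002,0,0,-1],[0,0,0,0,0,0,-1]]'
python3 -c "
from h import *
to(.506,.015,.104)
t=get_image('top');s=get_image('side')
a=cv2.resize(t[185:265,300:400],(480,384),interpolation=cv2.INTER_CUBIC)
b=cv2.resize(s[210:300,220:310],(320,320),interpolation=cv2.INTER_CUBIC)
o=np.zeros((384,800,3),np.uint8);o[:,:480]=a;o[:320,480:]=b
cv2.imwrite('pics/c3.png',o)"
```

```text
t: 3.97
ee_pos: [0.5061, 0.0148, 0.1018]
eef_rot: [0.695, 0.13, 0.695, -0.131]
force: [-0.1, 0.2, -1.1]
opening: -0.0002
t 3.97 pos [0.5061 0.0148 0.1018] head -21.26 x [-0. -0. -1.] F [-0.1  0.2 -1.1]
tool shift [-0.0022  0.0002 -0.0002]
```

View pics/c3.png

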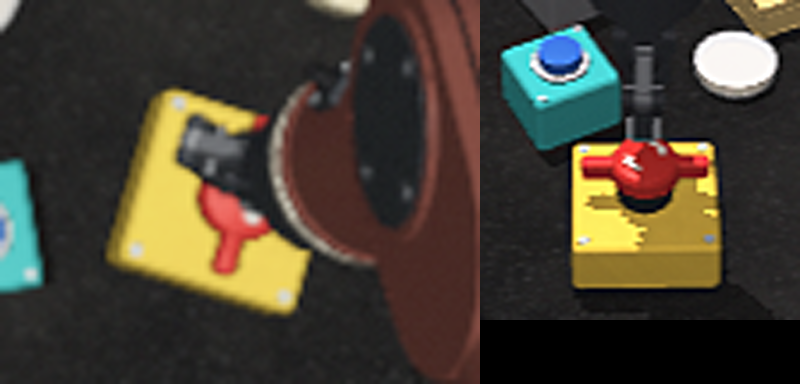

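```bash
python3 -c "
from h import *
p=read_state()['ee_pos'];
for z in(.0,.025,):
  for n in('top','side'):
    m=camera_model(n);u=cv2.projectPoints(np.array([[p-[0,0,z]]]),m['rvec'],m['tvec'],m['mtx'],None)[0].ravel();print(n,z,u, 'crop',(u-[300,185])*4.8 if n=='top' else (u-[220,210])*320/90+[480,0])
print(two((339.6,214.5),(265.5,249)))
for n in('top','side'):print(n,ray(n,(0,0))[0])
"
```

```text
top 0.0 [352.20820976 224.67498856] crop [250.59940686 190.43994508]
side 0.0 [265.48050536 248.56905148] crop [641.70846349 137.13440528]
top 0.025 [349.69368881 225.34896267] crop [238.5297063  193.67502081]
side 0.025 [265.39180538 255.82443199] crop [641.39308578 162.93131375]
(array([0.52575436, 0.04036591, 0.07121507]), np.float64(0.018784339829490758))
top [0.44080921 0.27792084 1.10849132]
side [ 0.2249765  -0.73167986  0.92772223]
```

```bash
python3 -c "
from h import *
p=np.array([.182,.6236,.2262])
m=camera_model('side')
for z in(0,.012,.025):print(cv2.projectPoints(np.array([[p-[0,0,z]]]),m['rvec'],m['tvec'],m['mtx'],None)[0].ravel())
t=get_image('top');s=get_image('side');i=cv2.imread('pics/side0.png')
a=cv2.resize(t[195:245,320:370],(400,400),interpolation=cv2.INTER_CUBIC)
b=cv2.resize(s[225:275,240:290],(400,400),interpolation=cv2.INTER_CUBIC)
c=cv2.resize(i[40:115,55:120],(173,200),interpolation=cv2.INTER_CUBIC)
o=np.zeros((600,800,3),np.uint8);o[:400,:400]=a;o[:400,400:]=b;o[400:,:173]=c
cv2.imwrite('pics/c4.png',cv2.convertScaleAbs(o,alpha=1.6))"
```

```text
[ 93.80263397 106.28974708]
[ 94.66528021 109.83049755]
[ 95.58970002 113.62479899]
```

View pics/c4.png

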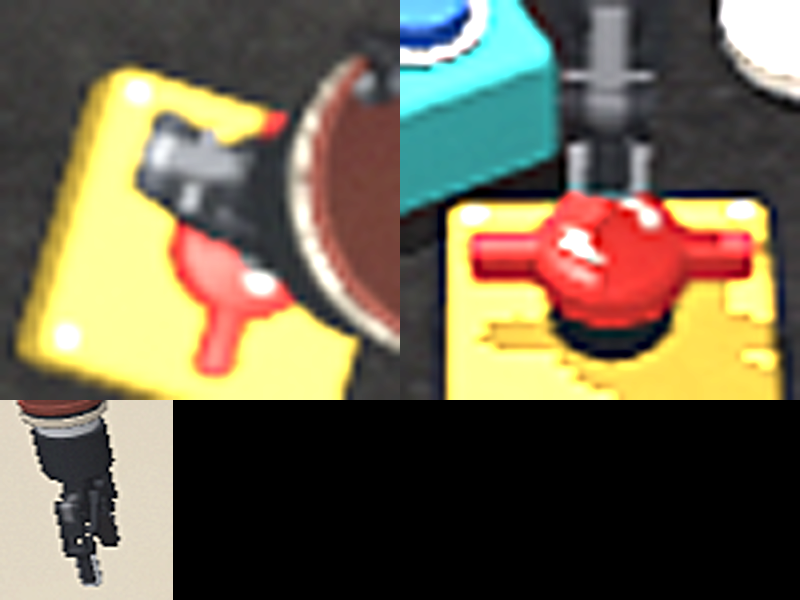

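```bash
python3 -c "
from h import *
m=camera_model('side');pr=lambda p:cv2.projectPoints(np.array([[p]]),m['rvec'],m['tvec'],m['mtx'],None)[0].ravel().round(1)
p=np.array([.182,.6236,.2262]);y=np.array([.28,.96,0])
for k in(-.05,.05):
  for z in(-.012,0,.012,.025):print(k,z,pr(p+k*y-[0,0,z]))
p=np.array([.506,.0148,0]);print([pr(p+[0,0,z]) for z in(.077,.088,.1018)])
im=cv2.cvtColor(cv2.imread('pics/side0.png'),cv2.COLOR_BGR2GRAY);print(im[88:114,80:102])
"
```

```text
-0.05 -0.012 [ 89.2 111.1]
-0.05 0 [ 90.2 114.8]
-0.05 0.012 [ 91.1 118.3]
-0.05 0.025 [ 92.  122.2]
0.05 -0.012 [96.4 94.8]
0.05 0 [97.3 98.3]
0.05 0.012 [ 98.1 101.8]
0.05 0.025 [ 99.  105.5]
[array([265.3, 255.8]), array([265.3, 252.7]), array([265.4, 248.6])]
[[ 32  32  31  30  32  28  18  33  42  43  38  24  24  28  26  27  27  21
   11 117 142 136]
 [ 31  31  31  33  32  30  20  19  33  33  23  20  26  27  28  28  26  23
   37 122 143 136]
 [ 32  32  33  34  33  31  19 143 117  26   7   7  22  25  28  27  29  25
   24 125 148 139]
 [ 26  39  34  17   7  18  20  24  35  23 135 102   7  24  25  26  26  26
   19  15 114 142]
 [ 24  38  34   4 138 110  22  24  36  22 131 166 102  18  25  28  27  26
   19  19 114 141]
 [ 18  36  33   6 137 111  22  18  36  28   0 121  95   7  20  23  24  21
   12 123 147 138]
 [ 18  33  33  27  25  24  30  21  32  31   1 120 155  92   2   6   9   1
    0 110 141 137]
 [ 25  33  38  37  37  35  35  24  27  33   6 119 148 146 150 154 155 155
  150 143 139 136]
 [ 28  43  47  46  46  42  35  32  33  25   2 117 143 137 138 139 140 139
  138 137 136 135]
[... 882 characters left out ...]
8  95 102 123 139 137 135 135
  136 135 135 136]
 [136 136 137 140 148 111  42  19  24  20   8  94 101 124 139 136 135 135
  135 135 136 136]
 [136 137 137 137 143 100  42  36  38  36  52 100  89 116 139 136 136 136
  135 135 135 135]
 [136 136 136 136 139 144 108 100 117 116  93  70 118 140 138 136 136 135
  135 136 135 135]
 [137 136 136 137 137 138 141 143 143 142 142 141 140 136 136 135 135 135
  136 137 137 135]
 [136 137 136 136 136 136 136 137 136 136 136 136 137 136 137 135 135 135
  136 137 136 134]
 [136 136 136 136 135 134 136 135 136 136 135 135 135 135 136 135 135 135
  135 136 135 136]
 [136 136 136 136 137 136 136 136 135 134 135 137 136 135 135 135 136 135
  135 135 136 135]]
```

The pictures put the closed tips at about z = 0.10, roughly level with the reported TCP rather than 25 mm ahead of it, so they have not yet touched. I'll go down in small steps and watch the force.

```bash
for i in 1 2 3; do :; done; python3 -m handwheel '[[0,0,0,0.003,0,0,-1],[0,0,0,0.003,0,0,-1],[0,0,0,0.002,0,0,-1],[0,0,0,0,0,0,-1]]'; python3 -m handwheel '[[0,0,0,0.002,0,0,-1],[0,0,0,0.002,0,0,-1],[0,0,0,0,0,0,-1]]'
python3 -c "
from h import *
to(.506,.015,.104)
t=get_image('top');s=get_image('side')
a=cv2.resize(t[195:245,320:370],(400,400),interpolation=cv2.INTER_CUBIC)
b=cv2.resize(s[225:275,240:290],(400,400),interpolation=cv2.INTER_CUBIC)
cv2.imwrite('pics/c5.png',cv2.convertScaleAbs(np.hstack([a,b]),alpha=1.6))"
```

```text
t: 4.5
ee_pos: [0.5058, 0.0147, 0.0934]
eef_rot: [0.695, 0.13, 0.695, -0.131]
force: [0.8, 0.5, 0.6]
opening: 0.0001
t: 4.75
ee_pos: [0.506, 0.0148, 0.0896]
eef_rot: [0.695, 0.13, 0.695, -0.131]
force: [-0.0, 0.2, -0.4]
opening: -0.0001
t 4.75 pos [0.506  0.0148 0.0896] head -21.26 x [-0.001 -0.    -1.   ] F [-0.   0.2 -0.4]
tool shift [-0.0144  0.0002 -0.0001]
```

View pics/c5.png

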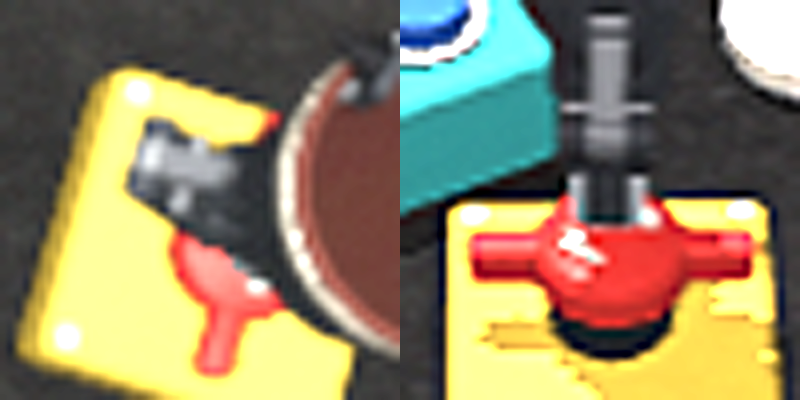

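The side view now shows the tips in front of the dome at its centre (crop row 222, z ≈ 0.088), just about touching. Tip height ≈ TCP z − 1 mm. Now I press.

```bash
python3 -m handwheel '[[0,0,0,0.002,0,0,-1],[0,0,0,0.002,0,0,-1],[0,0,0,0,0,0,-1]]'; python3 -m handwheel '[[0,0,0,0.002,0,0,-1],[0,0,0,0.0015,0,0,-1],[0,0,0,0,0,0,-1]]';python3 -m handwheel '[[0,0,0,0.001,0,0,-1],[0,0,0,0,0,0,-1]]';python3 -m handwheel '[[0,0,0,0.001,0,0,-1],[0,0,0,0,0,0,-1]]'
```

```text
t: 5.1
ee_pos: [0.506, 0.0148, 0.0856]
eef_rot: [0.695, 0.13, 0.695, -0.131]
force: [0.5, 0.3, -0.4]
opening: -0.0001
t: 5.35
ee_pos: [0.5064, 0.0148, 0.0824]
eef_rot: [0.695, 0.13, 0.695, -0.13]
force: [0.5, 0.4, 1.6]
opening: -0.0
t: 5.52
ee_pos: [0.5064, 0.0148, 0.0816]
eef_rot: [0.695, 0.131, 0.695, -0.13]
force: [-1.0, -0.1, 3.7]
opening: 0.0002
t: 5.68
ee_pos: [0.5064, 0.0148, 0.0807]
eef_rot: [0.695, 0.131, 0.695, -0.13]
force: [-0.1, -0.0, 3.8]
opening: 0.0
```

Contact came at TCP ≈ 0.082, so the bottom stop should be near 0.072.

```bash
python3 -m handwheel '[[0,0,0,0.002,0,0,-1],[0,0,0,0.002,0,0,-1],[0,0,0,0,0,0,-1]]'; python3 -m handwheel '[[0,0,0,0.002,0,0,-1],[0,0,0,0,0,0,-1]]';python3 -m handwheel '[[0,0,0,0.001,0,0,-1],[0,0,0,0,0,0,-1]]';python3 -m handwheel '[[0,0,0,0.001,0,0,-1],[0,0,0,0,0,0,-1]]'
```

```text
t: 5.93
ee_pos: [0.5063, 0.0148, 0.0764]
eef_rot: [0.695, 0.13, 0.695, -0.13]
force: [1.6, -0.4, 1.4]
opening: -0.0004
t: 6.1
ee_pos: [0.5064, 0.0148, 0.0744]
eef_rot: [0.695, 0.13, 0.695, -0.13]
force: [-0.5, -0.1, 4.0]
opening: -0.0002
t: 6.27
ee_pos: [0.5064, 0.0148, 0.0737]
eef_rot: [0.695, 0.13, 0.695, -0.13]
force: [-0.6, 0.2, 5.6]
opening: -0.0002
t: 6.43
ee_pos: [0.5065, 0.0148, 0.0734]
eef_rot: [0.695, 0.131, 0.695, -0.13]
force: [-4.5, -0.0, 15.5]
opening: -0.0002
```

A firm stop, 10 mm after contact. I'll let go by lifting and look.

```bash
python3 -m handwheel '[[0,0,0,0.0005,0,0,-1],[0,0,0,0,0,0,-1],[0,0,0,-0.01,0,0,-1],[0,0,0,-0.02,0,0,-1],[0,0,0,-0.02,0,0,-1],[0,0,0,-0.01,0,0,-1],[0,0,0,0,0,0,-1],[0,0,0,0,0,0,-1],[0,0,0,0,0,0,-1],[0,0,0,0,0,0,-1],[0,0,0,0,0,0,-1],[0,0,0,0,0,0,-1]]'
python3 -c "
from h import *
s=get_image('side');o=cv2.imread('pics/side0.png')
for i in(o,s):print(cen(mask(i,*RED,(235,235,300,280))))
a,b=[cv2.resize(i[225:275,240:290],(400,400),interpolation=cv2.INTER_CUBIC) for i in (o,s)]
cv2.imwrite('pics/c6.png',np.hstack([a,b]))
to(.506,.0148,.104)"
```

```text
t: 7.43
ee_pos: [0.5058, 0.0147, 0.1313]
eef_rot: [0.695, 0.13, 0.695, -0.131]
force: [0.4, -0.1, 0.2]
opening: 0.0004
(array([265.95441595, 256.77492877]), 351)
(array([265.92419825, 259.02915452]), 343)
t 7.48 pos [0.506  0.0147 0.1315] head -21.27 x [-0.001 -0.    -1.   ] F [-0.1 -0.4 -0.5]
tool shift [0.0275 0.0002 0.    ]
```

View pics/c6.png

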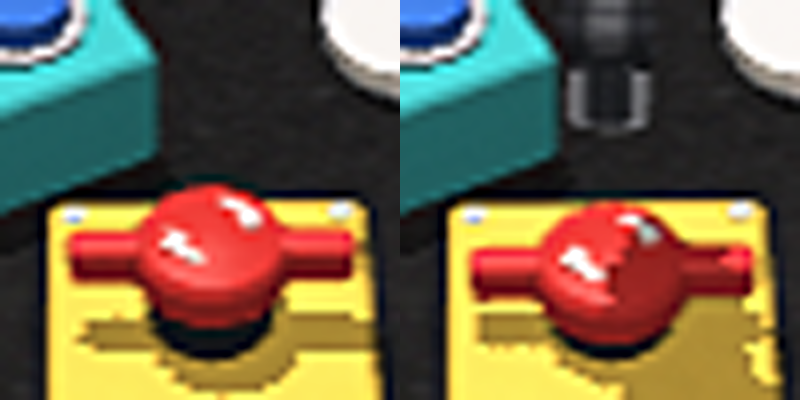

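Latched: the head sits lower by itself (2.25 px ≈ 7.6 mm), with the fingers clear of it. Next I go beside the far wing (heading −21°), on its left flank, and descend.

```bash
python3 -m handwheel '[[0,0,0,0,0.014,0.019,-1],[0,0,0,0,0.014,0.019,-1],[0,0,0,0.015,0,0,-1],[0,0,0,0.015,0,0,-1],[0,0,0,0.01,0,0,-1],[0,0,0,0,0,0,-1],[0,0,0,0,0,0,-1]]'; python3 -m handwheel '[[0,0,0,0.01,0,0,-1],[0,0,0,0.01,0,0,-1],[0,0,0,0.01,0,0,-1],[0,0,0,0,0,0,-1],[0,0,0,0,0,0,-1]]'
python3 -c "
from h import *
to(.506,.0148,.061)
t=get_image('top');s=get_image('side')
print(head(t),cen(mask(s,*RED,(235,235,300,280))))
a=cv2.resize(t[195:245,320:370],(400,400),interpolation=cv2.INTER_CUBIC)
b=cv2.resize(s[225:275,240:290],(400,400),interpolation=cv2.INTER_CUBIC)
cv2.imwrite('pics/c7.png',cv2.convertScaleAbs(np.hstack([a,b]),alpha=1.5))"
```

```text
t: 8.07
ee_pos: [0.5513, 0.0269, 0.0917]
eef_rot: [0.695, 0.13, 0.695, -0.131]
force: [0.2, 0.3, -0.2]
opening: -0.0001
t: 8.48
ee_pos: [0.5512, 0.027, 0.0613]
eef_rot: [0.694, 0.13, 0.695, -0.131]
force: [0.2, -0.2, -0.0]
opening: 0.0004
t 8.48 pos [0.5512 0.027  0.0613] head -21.27 x [-0.001 -0.001 -1.   ] F [ 0.2 -0.2 -0. ]
tool shift [ 0.0004 -0.0277 -0.0377]
(array([0.51328939, 0.00398131]), np.float64(137.45521097330607), np.float64(-0.07749086956987525), np.float64(0.054071633889922706), 377) (array([265.94186047, 259.00872093]), 344)
```

View pics/c7.png

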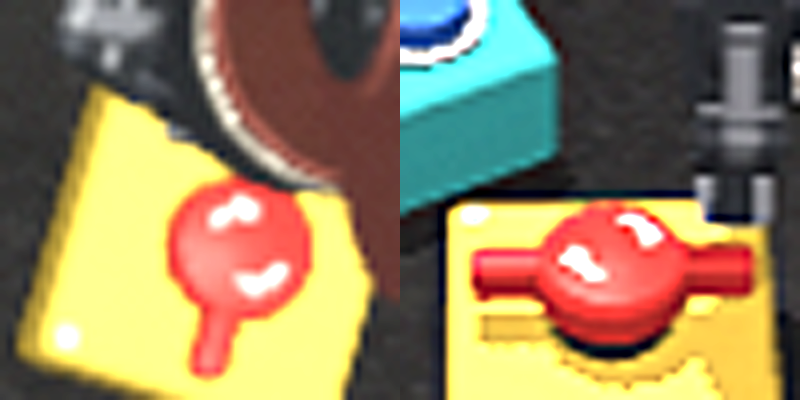

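```bash
python3 -c "
from h import *
m=camera_model('side');pr=lambda p:cv2.projectPoints(np.array([[p]]),m['rvec'],m['tvec'],m['mtx'],None)[0].ravel().round(1)
p=np.array([.5512,.027,0]);y=np.array([.363,.932,0])
for z in(.06,.066,.072):print(z,[((pr(p-k*y+[0,0,z])-[240,225])*8+[400,0]).round() for k in(0,.007,.014)])
"
```

```text
0.06 [array([726., 222.]), array([726., 238.]), array([726., 255.])]
0.066 [array([726., 208.]), array([726., 225.]), array([726., 242.])]
0.072 [array([726., 194.]), array([726., 211.]), array([727., 228.])]
```

```bash
python3 -m handwheel '[[0,0,0,0.001,-0.004,-0.002,-1],[0,0,0,0,-0.003,-0.001,-1],[0,0,0,0,-0.003,0,-1],[0,0,0,0,-0.002,0,-1],[0,0,0,0,0,0,-1]]'; python3 -m handwheel '[[0,0,0,0,-0.002,0,-1],[0,0,0,0,0,0,-1]]'; python3 -m handwheel '[[0,0,0,0,-0.002,0,-1],[0,0,0,0,0,0,-1]]'; python3 -c "
from h import *
to(.506,.0148,.061)
s=get_image('side');print(cen(mask(s,*RED,(235,235,300,280))))
cv2.imwrite('pics/s8.png',s)"
```

```text
t: 9.0
ee_pos: [0.5447, 0.0166, 0.0613]
eef_rot: [0.695, 0.131, 0.695, -0.131]
force: [-0.1, 1.1, -0.2]
opening: -0.0002
t: 9.17
ee_pos: [0.5442, 0.0149, 0.0612]
eef_rot: [0.695, 0.131, 0.695, -0.13]
force: [0.9, 0.2, -0.7]
opening: 0.0002
t: 9.33
ee_pos: [0.5434, 0.013, 0.0612]
eef_rot: [0.695, 0.131, 0.695, -0.131]
force: [2.3, 1.6, 0.0]
opening: 0.0
t 9.33 pos [0.5434 0.013  0.0612] head -21.27 x [ 0. -0. -1.] F [2.3 1.6 0. ]
tool shift [ 0.0001 -0.0119 -0.0355]
(array([266.0497076 , 259.03508772]), 342)
```

Contact at 12 mm offset. Now I follow the arc clockwise.

```bash
python3 -m handwheel '[[5,0,0,0,-0.0031,0.0009,-1],[5,0,0,0,-0.0031,0.0009,-1],[5,0,0,0,-0.0031,0.0009,-1],[5,0,0,0,-0.0031,0.0009,-1],[0,0,0,0,0,0,-1]]'; python3 -m handwheel '[[5,0,0,0,-0.0031,0.0009,-1],[5,0,0,0,-0.0031,0.0009,-1],[5,0,0,0,-0.0031,0.0009,-1],[5,0,0,0,-0.0031,0.0009,-1],[0,0,0,0,0,0,-1],[0,0,0,0,0,0,-1]]'; python3 -c "
from h import *
to(.506,.0148,.061)
t=get_image('top');s=get_image('side');print(cen(mask(s,*RED,(235,235,300,280))))
a=cv2.resize(t[195:245,320:370],(400,400),interpolation=cv2.INTER_CUBIC)
b=cv2.resize(s[225:275,240:290],(400,400),interpolation=cv2.INTER_CUBIC)
cv2.imwrite('pics/c9.png',cv2.convertScaleAbs(np.hstack([a,b]),alpha=1.5))"
```

```text
t: 9.8
ee_pos: [0.5406, 0.0001, 0.0612]
eef_rot: [0.661, 0.251, 0.661, -0.251]
force: [3.4, -0.8, 0.2]
opening: 0.0002
t: 10.3
ee_pos: [0.5342, -0.0102, 0.0612]
eef_rot: [0.61, 0.359, 0.609, -0.359]
force: [4.4, -1.1, -0.5]
opening: 0.0006
t 10.3 pos [ 0.5342 -0.0102  0.0612] head -61.06 x [ 0.001 -0.001 -1.   ] F [ 4.4 -1.1 -0.5]
tool shift [ 0.0002 -0.0126 -0.0356]
(array([265.25910931, 258.41700405]), 247)
```

View pics/c9.png

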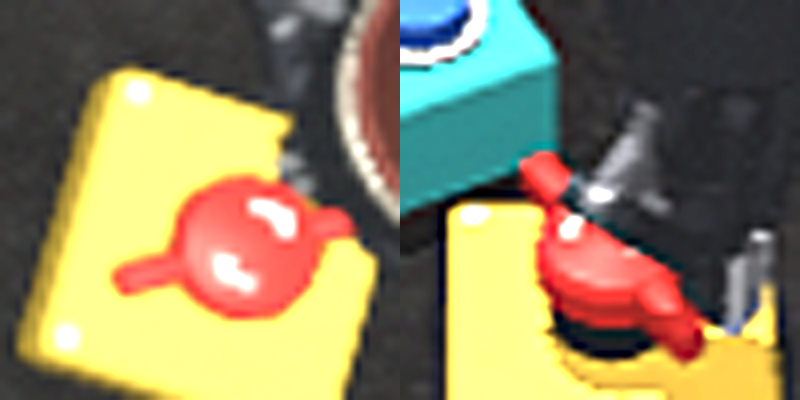

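The head is turned about 45° and appears to have sprung up (stem visible). I back off along the arc, lift, and check.

```bash
python3 -m handwheel '[[0,0,0,0,0.006,0,-1],[-5,0,0,0,0.0035,-0.001,-1],[-5,0,0,0,0.0035,-0.001,-1],[-5,0,0,0,0.0035,-0.001,-1],[-5,0,0,0,0.0035,-0.001,-1],[-5,0,0,0,0.0035,-0.001,-1],[-5,0,0,0,0.0035,-0.001,-1],[-5,0,0,0,0.0035,-0.001,-1],[-5,0,0,0,0.0035,-0.001,-1],[0,0,0,0,0.01,0.002,-1],[0,0,0,-0.02,0,0,-1],[0,0,0,-0.03,0.005,0,-1],[0,0,0,-0.03,0.01,0,-1],[0,0,0,-0.01,0.02,-0.005,-1],[0,0,0,0,0.02,-0.005,-1],[0,0,0,0,0.02,-0.005,-1],[0,0,0,0,0.02,-0.005,-1],[0,0,0,0,0,0,-1],[0,0,0,0,0,0,-1]]'; python3 -c "
from h import *
to(.5345,.2787,.10)
t=get_image('top');s=get_image('side');o=cv2.imread('pics/side0.png')
print(head(t),[cen(mask(i,*RED,(235,235,300,280))) for i in (o,s)])
a=cv2.resize(t[195:245,320:370],(400,400),interpolation=cv2.INTER_CUBIC)
b=cv2.resize(s[225:275,240:290],(400,400),interpolation=cv2.INTER_CUBIC)
cv2.imwrite('pics/c10.png',np.hstack([a,b]))"
```

```text
t: 11.98
ee_pos: [0.573, 0.1245, 0.1505]
eef_rot: [0.695, 0.13, 0.696, -0.13]
force: [0.6, -0.5, 1.0]
opening: 0.0002
t 11.98 pos [0.573  0.1245 0.1505] head -21.16 x [-0.002 -0.    -1.   ] F [ 0.6 -0.5  1. ]
tool shift [ 0.0505  0.1299 -0.0915]
(array([0.50659113, 0.03972228]), np.float64(-157.30189442751956), np.float64(-0.07633181091910973), np.float64(0.0832077487578553), 286) [(array([265.95441595, 256.77492877]), 351), (array([265.94285714, 256.78571429]), 350)]
```

View pics/c10.png

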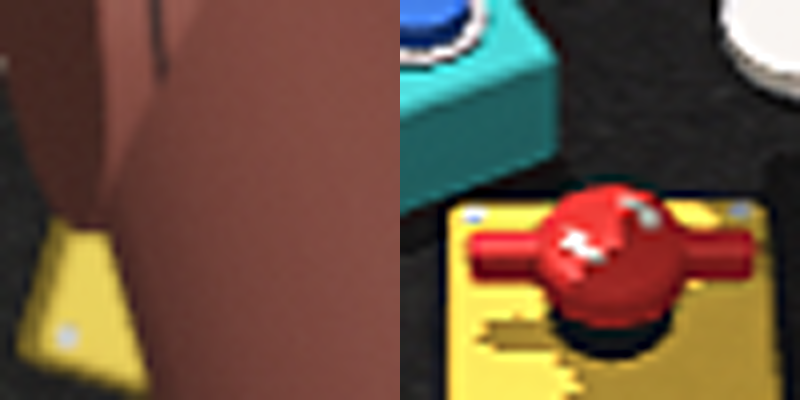

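The head is back up and home: the side centroid of (265.9, 256.8) equals the starting one. Now the grey box's blue button.

```bash
python3 -m handwheel '[[0,0,0,0,0.0185,-0.013,-1],[0,0,0,0,0.0185,-0.013,-1],[0,0,0,0,0.0185,-0.013,-1],[0,0,0,0,0.0185,-0.013,-1],[0,0,0,0,0.0185,-0.013,-1],[0,0,0,0,0.0185,-0.013,-1],[0,0,0,0,0.0185,-0.013,-1],[0,0,0,0,0,0,-1],[0,0,0,0.02,0,0,-1],[0,0,0,0.02,0,0,-1],[0,0,0,0.02,0,0,-1],[0,0,0,0.015,0,0,-1],[0,0,0,0,0,0,-1],[0,0,0,0,0,0,-1]]'; python3 -c "
from h import *
to(.5345,.2787,.059)
t=get_image('top');s=get_image('side')
a=cv2.resize(t[190:240,222:272],(400,400),interpolation=cv2.INTER_CUBIC)
b=cv2.resize(s[165:215,220:270],(400,400),interpolation=cv2.INTER_CUBIC)
cv2.imwrite('pics/c11.png',cv2.convertScaleAbs(np.hstack([a,b]),alpha=1.5))"
```

```text
t: 13.25
ee_pos: [0.5355, 0.2747, 0.0757]
eef_rot: [0.695, 0.131, 0.695, -0.132]
force: [0.2, 0.8, 0.4]
opening: -0.0002
t 13.25 pos [0.5355 0.2747 0.0757] head -21.37 x [-0.001 -0.001 -1.   ] F [0.2 0.8 0.4]
tool shift [ 0.0167  0.0033 -0.0024]
```

View pics/c11.png

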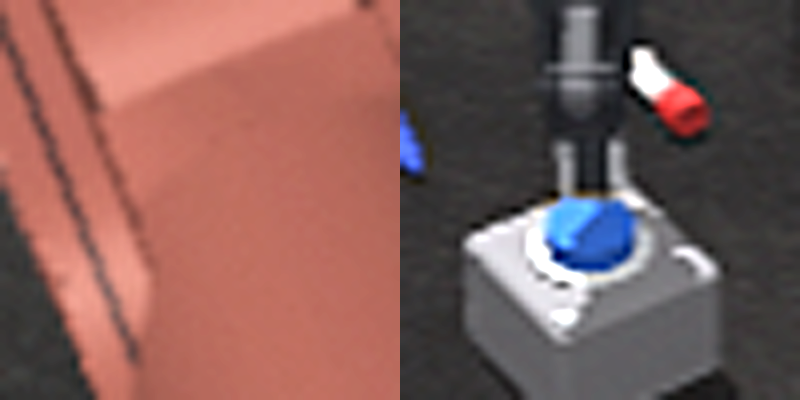

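The tips hang right over the blue button of the grey box, at about crop (592,195). Now I centre and press.

```bash
python3 -m handwheel '[[0,0,0,0.005,0.0035,-0.0025,-1],[0,0,0,0.005,0,0,-1],[0,0,0,0.004,0,0,-1],[0,0,0,0.002,0,0,-1],[0,0,0,0,0,0,-1]]'; python3 -m handwheel '[[0,0,0,0.002,0,0,-1],[0,0,0,0,0,0,-1]]'; python3 -m handwheel '[[0,0,0,0.002,0,0,-1],[0,0,0,0,0,0,-1]]'; python3 -m handwheel '[[0,0,0,0.001,0,0,-1],[0,0,0,0,0,0,-1]]'
```

```text
t: 13.77
ee_pos: [0.5342, 0.2804, 0.0596]
eef_rot: [0.695, 0.13, 0.695, -0.131]
force: [-0.5, 0.8, 2.5]
opening: -0.0002
t: 13.93
ee_pos: [0.5345, 0.2804, 0.058]
eef_rot: [0.695, 0.13, 0.695, -0.13]
force: [-1.3, 0.8, 2.8]
opening: 0.0
t: 14.1
ee_pos: [0.5346, 0.2804, 0.0561]
eef_rot: [0.695, 0.131, 0.695, -0.13]
force: [-0.7, 0.4, 4.4]
opening: -0.0002
t: 14.27
ee_pos: [0.5346, 0.2804, 0.0552]
eef_rot: [0.695, 0.131, 0.695, -0.13]
force: [-1.3, 1.7, 4.8]
opening: 0.0002
```

```bash
python3 -m handwheel '[[0,0,0,0.001,0,0,-1],[0,0,0,0,0,0,-1]]'; python3 -m handwheel '[[0,0,0,0.001,0,0,-1],[0,0,0,0,0,0,-1]]'
```

```text
t: 14.43
ee_pos: [0.5347, 0.2804, 0.0548]
eef_rot: [0.695, 0.131, 0.695, -0.13]
force: [-3.1, -1.1, 10.9]
opening: -0.0001
t: 14.6
ee_pos: [0.5347, 0.2805, 0.0547]
eef_rot: [0.695, 0.131, 0.695, -0.13]
force: [-6.4, -0.9, 19.4]
opening: -0.0003
```

At the stop: 19 N with no further travel. I release, lift away, and check everything.

```bash
python3 -m handwheel '[[0,0,0,-0.005,0,0,-1],[0,0,0,-0.01,0,0,-1],[0,0,0,-0.02,0,0,-1],[0,0,0,-0.03,0,0,-1],[0,0,0,-0.03,0,0,-1],[0,0,0,-0.03,0.02,-0.015,-1],[0,0,0,-0.02,0.02,-0.015,-1],[0,0,0,0,0.02,-0.015,-1],[0,0,0,0,0.02,-0.015,-1],[0,0,0,0,0.02,-0.015,-1],[0,0,0,0,0.02,-0.015,-1],[0,0,0,0,0.02,-0.015,-1],[0,0,0,0,0,0,-1],[0,0,0,0,0,0,-1],[0,0,0,0,0,0,-1]]'; python3 -c "
from h import *
s=get_image('side');o=cv2.imread('pics/side0.png')
for i in(o,s):print(cen(mask(i,*RED,(235,235,300,280))),cen(mask(i,*BLUE,(228,185,260,206))))
d=cv2.absdiff(s,o).max(2);m=cv2.morphologyEx((d>60).astype('uint8'),2,np.ones((2,2)))
for c in cv2.findContours(m,0,2)[0]:
  if cv2.contourArea(c)>8:print(cv2.boundingRect(c))
cv2.imwrite('pics/c12.png',s)"
```

```text
t: 15.85
ee_pos: [0.4877, 0.448, 0.1979]
eef_rot: [0.695, 0.13, 0.695, -0.131]
force: [-0.7, -0.5, -0.4]
opening: -0.0001
(array([265.95441595, 256.77492877]), 351) (array([243.23076923, 193.57142857]), 91)
(array([265.98011364, 256.78409091]), 352) (array([243.17777778, 193.58888889]), 90)
(16, 368, 6, 16)
(91, 274, 31, 58)
(41, 258, 4, 22)
(23, 255, 6, 8)
(37, 252, 6, 12)
(61, 231, 17, 61)
(228, 222, 10, 9)
(45, 205, 14, 24)
(230, 189, 29, 18)
(191, 65, 29, 10)
(68, 48, 33, 62)
(20, 0, 195, 190)
```

```bash
python3 -c "
from bench import *
print(job_done())"
```

```text
the job is handed in; nothing more can be done
None
```

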